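Seal a centrifuge bucket in its pinned stand

TASK

The orange-capped centrifuge bucket is waiting with its screw cap only started on the thread. Keeping it upright, set it in the black collar of the bench stand and turn it until the stand's locating pin drops into one of the pockets under its foot and it sits fully down; then screw the orange cap clockwise all the way to its stop, and let go, leaving the bucket seated in the stand. Do not disturb the blue-capped bucket, the tape roll, the marker or the white squeeze bottle.

Things in the scene. Friction and masses are not known exactly. Their poses are not given: they have to be found in the camera images.
- bucket_mid (a point): The loose bucket to seal: upright round aluminium can, 62 mm across, 80 mm tall (straight wall up to 74 mm, then a bevel), 0.35 to 0.75 kg, orange cap on top. Point on its axis 40 mm above the underside; z up along the axis, -x towards the can's white index line. Hold it by the can: the loose cap just turns on its thread.
- bucket_foot (a point): Centre of the underside of that can (axes as bucket_mid). Four blind pockets, 10 mm deep, 90 degrees apart, lie 19 mm from the axis, midway between the x and y axes. A pocket gives the stand's 9 mm pin about 2 mm of play to each side along the turn. Between the pockets the underside is flat.
- bucket_cap_mid (a point): Centre of the orange ribbed screw cap, 52 mm across, 24 mm tall, half-way up it. Screwed home, it is 92 mm above the can's underside; it rises 1.5 mm for each radian it is unscrewed and cannot come off. Its white index line is then right over the one on the can.
- bucket_cap (a joint): Turn of the orange cap on the can, rad: 0 = screwed home against a firm stop; positive = unscrewed (counter-clockwise from above). Starts 1.7 to 2.8 open, needs about 0.15 N m, stays where it is left. It can be gripped at any angle, so it is turned in several short grips. A can that the pin does not hold turns along with the cap.
- seat (a point): Centre of the floor inside the collar of the fixed stand, 13 mm above the bench, z up; the can's underside is at this height when it is fully down. The black collar has a 66 mm bore (2 mm play all round the can) with a funnel mouth 75 mm wide, 94 mm outside; its rim is 26 mm above this floor.
- stand: The fixed stand: grey plate 130 x 130 x 10 mm with the collar in its middle; origin under its centre. A steel pin, 9 mm thick, 8 mm tall, bevelled tip, stands on the collar's floor 19 mm from the centre; its direction differs each time and is not measured. A can on the pin sits 8 mm high; turned by up to a quarter turn under light pressure it drops onto the floor.
- partner_mid (a point): A second, identical loose bucket with a blue cap, already sealed: leave it alone. Point on its axis, 40 mm above its underside.
- tape: Roll of beige tape lying flat, 69 mm in diameter, 19 mm tall: leave it alone. Origin at the centre of its underside.
- pen: White marker with a blue cap lying on the bench, 133 mm long, 13 mm thick: leave it alone. Origin at the centre of its underside, long axis along its y.
- squeeze_bottle: White squeeze bottle, 76 x 63 x 156 mm, standing: leave it alone. Origin at the centre of its underside.

How it is judged:
By the outcome, as a careful person would: the job done as asked, in the order asked, and still so for the second after the job is handed in, with the robot touching nothing.
It also fails if it takes over 67 s, if anything falls off the work surface, if the arm or the gripper's body presses on something with over 40 N, if the wrist force passes 120 N, or if a joint passes its speed limit or range.

ROBOT

A 6-joint arm with a two-finger parallel gripper is mounted at the origin on a cart in front of the work surface, level with it; the furniture and walls round the work are solid. World frame = base frame: x ahead of the robot, y to its left, z up, the work surface at z = 0. Lengths are in m, angles in rad, forces in N, time in s.
With the tool pointing down it reaches from about 0.375 to 0.9 m from the base axis. Payload 3.1 kg.
Tool frame: the origin (TCP) lies on the centre line of the jaws, within the pads' length; the fingertips stand 25 mm ahead of it and the grasp point (between the pads) lies 6 mm ahead of it; x points along the fingers, y is the direction in which the jaws open and shut, and the axes are right-handed (so a half turn about x gives the same grasp; the last joint's range is limited). The gripper opens to 87 mm and grips with 3 to 60 N. Pads are 19 mm wide; open, the fingers measure 117 mm over their backs; the gripper's body (75 mm by 190 mm) begins 51 mm behind the grasp point.
Start: joints at [-1.371, 0.527, 1.433, -0, 1.181, -0.178], TCP at [0.231, -0.581, 0.248] pointing down, gripper open.
Joint ranges: [-3.08, 3.08], [-0.75, 2.2], [0.22, 2.44], [-1.43, 4.57], [0, 2.65], [-2.85, 2.85]. Speed limits (rad/s): [2.79, 2.79, 3.14, 3.14, 3.14, 3.14].

INTERFACE

Orientations are given as a unit quaternion [x, y, z, w].
In Python, from rig import robot gives the robot as it stands. The module is installed in compiled form; this text tells all that it offers.
- The arm moves only by the tool move_arm, never from a script. Its argument "commands" is a list of rows, each a list of 5 numbers: the gripper's target within -1 to 1 (shut at 1, half-way at 0, fully open at -1), then the shift along the tool's x, y, z in mm, then the turn about the tool's x in degrees. A call has 1 to 8 rows; each row is the pose to reach, as a shift and turn from the pose commanded when the call began, along the tool's axes at that moment; what a row does not reach only later rows make up. A row lasts 1/12 s, in which the tool goes at most 41.7 mm and 7.16 degrees, less where a joint would pass 70% of its speed; a pose out of reach is approached as far as the arm can. A call with a gripper value outside its range is refused whole. The fingers move at their own pace and stop on an object; "newtons" is the grip in N (left out, the last holds). Time passes only in rows, so rows that repeat a pose let the fingers close. It gives the time, the measured TCP pose, the force and the opening at its end, in the units of the state.
- robot.get_obs(): the state, without advancing time (a new reading comes with each control period).
- robot.camera(name): name is "side" or "top" or "wrist"; returns a dict with "image" (420x560x3 uint8, red, green, blue), "fx", "fy", "cx", "cy" (pixels), "distortion" ([k1, k2, p1, p2, k3] as OpenCV has them; the pictures are not rectified), "xyz" and "rotation" of the camera in the world; the wrist camera has in their place "tool_from_camera" (4x4, takes a point from camera to tool coordinates, whose origin is the TCP and whose axes are the tool frame's). Camera axes: x right, y down, z forward; pixel columns grow to the right and rows downward; lengths in m; the calibration is good to about 2 mm. A picture is of the moment at which its call begins: read the wrist's pose just before it. There is no depth.
- robot.hand_in(): hands the job in, once; it reports no verdict.
Trained networks look in a picture, given as the dict that the camera call returned (one of the last four; its "shot" number tells which), for a name from the list of things; names that differ only in an ending like _2 or _b are one class to them, and where a whole thing is asked for, a point or a joint stands for the part that bears it (a point fixed in the world has none). Each returns a list of dicts, best first, with "p" (0 to 1); they miss things now and then, are a little off and sometimes report something else, mostly with a low value. They report only what shows in the picture. A call takes as long as a camera call.
- robot.regions_of(picture, name): "pixels" (420x560 bool, what is visible of it) and "bbox" ([left, top, right, bottom] in pixels, round what is visible of it).
The state is a dict: "time": time; "q": joint angles; "joint_velocities": joint speeds; "joint_torque": joint torques, N m; "position": TCP position; "tool_rot": TCP orientation; "ft_force": force on the tool from outside, world axes, zero at the start; "moment": the same for the moment, N m; "grip_width": finger opening in m.
Only numpy, scipy, OpenCV 4.12 (cv2) and the standard library are available. Lean on these libraries where they do the work, as an engineer would, in place of code of your own. Each camera call takes 0.05 s, during which the arm holds its last target.

## Working session

There is one attempt and no reset: what is moved stays moved. The work goes in short steps, Python scripts to look and compute and a tool call to move; the robot and the scene stay as the last step left them, time stands still between calls to the robot, and variables do not carry over. Pictures are saved under pics/ and viewed, and the job is handed in when it is done.

Besides the shell and the picture viewer there is one more tool, called after "Call:" as name(argument=value, ...), one argument or row to a line, values as JSON. move_arm: Moves the arm, as the interface text tells. Its arguments: {"type":"object","properties":{"commands":{"type":"array","items":{"type":"array","items":{"type":"number"}}},"newtons":{"type":"number"}},"required":["commands"]}

```bash
mkdir -p pics; cat > h.py <<'E'
import numpy as np, cv2
from rig import robot
def K(c): return np.array([[c['fx'],0,c['cx']],[0,c['fy'],c['cy']],[0,0,1.]]), np.array(c['distortion'],float)
def save(c,n): cv2.imwrite('pics/%s.png'%n, np.ascontiguousarray(c['image'][:,:,::-1]))
from scipy.spatial.transform import Rotation as R
def camT(c,obs=None):
    if 'tool_from_camera' in c:
        T=np.eye(4);T[:3,:3]=R.from_quat(obs['tool_rot']).as_matrix();T[:3,3]=obs['position'];return T@np.array(c['tool_from_camera'])
    T=np.eye(4);r=np.array(c['rotation']);T[:3,:3]=r if r.shape==(3,3) else R.from_quat(r).as_matrix();T[:3,3]=c['xyz'];return T
def ray(c,T,uv):
    k,d=K(c);p=cv2.undistortPoints(np.array(uv,float).reshape(-1,1,2),k,d).reshape(-1,2)
    v=np.c_[p,np.ones(len(p))]@T[:3,:3].T
    return T[:3,3],v
def onz(c,T,uv,z):
    o,v=ray(c,T,uv);return o+v*((z-o[2])/v[:,2])[:,None]
def proj(c,T,P):
    k,d=K(c);Ti=np.linalg.inv(T)
    return cv2.projectPoints(np.array(P,float).reshape(-1,1,3),cv2.Rodrigues(Ti[:3,:3])[0],Ti[:3,3],k,d)[0].reshape(-1,2)
E
python3 - <<'E'
from h import *
o=robot.get_obs();print(o)
for n in ['top','side','wrist']:
    o=robot.get_obs();c=robot.camera(n);save(c,n+'0');T=camT(c,o);print(n,c['fx'],c['fy'],T.round(3).tolist())
    for m in ['bucket_mid','bucket_cap_mid','stand','partner_mid','squeeze_bottle','tape','pen']:
        for r in robot.regions_of(c,m)[:2]: print(m,round(r['p'],2),r['bbox'],r['pixels'].sum())
E
```

```text
{'time': 0.0, 'q': array([-1.37153651e+00,  5.28449819e-01,  1.43390248e+00, -3.22736076e-05,
        1.18142528e+00, -1.78503645e-01]), 'joint_velocities': array([-3.83120403e-05, -1.19090947e-04,  3.88406601e-04,  1.92554983e-03,
        6.83691475e-05,  1.30195037e-03]), 'joint_torque': array([-2.01938470e-03, -4.40049899e+01, -1.76595050e+01,  6.32673595e-02,
        5.84343472e-02, -1.39495360e-04]), 'position': array([ 0.23040526, -0.58023875,  0.24658159]), 'tool_rot': array([-0.69451096, -0.13354334,  0.69454809, -0.13199867]), 'ft_force': array([ 0.92335258, -0.43293596, -0.11033967]), 'moment': array([-0.04304875, -0.00281943, -0.03158911]), 'grip_width': 0.08694772687672919}
top 379.8822889444448 379.8822889444448 [[0.012, -0.997, 0.079, 0.391], [-1.0, -0.013, -0.017, 0.018], [0.018, -0.078, -0.997, 1.242], [0.0, 0.0, 0.0, 1.0]]
bucket_mid 0.9 [208.6, 208.8, 227.1, 230.3] 347
bucket_cap_mid 0.64 [206.9, 214.8, 223.3, 230.6] 247
stand 0.88 [287.3, 195.3, 332.9, 241.8] 1204
partner_mid 0.78 [386.4, 190.4, 416.7, 213.6] 533
partner_mid 0.6 [207.6, 212.5, 224.1, 231.3] 250
squ
[... 193 characters left out ...]
089], [0.004, -0.934, -0.357, 0.526], [0.0, 0.0, 0.0, 1.0]]
bucket_mid 0.55 [262.1, 230.7, 288.1, 279.8] 1192
bucket_cap_mid 0.69 [261.8, 229.9, 289.5, 279.3] 1136
bucket_cap_mid 0.6 [266.2, 230.9, 290.0, 246.7] 324
stand 0.79 [274.6, 212.9, 316.4, 233.6] 849
partner_mid 0.69 [294.1, 170.4, 310.6, 196.7] 491
partner_mid 0.22 [274.1, 212.6, 319.6, 234.5] 869
squeeze_bottle 0.84 [179.2, 259.9, 216.3, 340.9] 2277
tape 0.47 [317.7, 190.3, 339.4, 202.9] 170
pen 0.72 [235.8, 314.7, 295.6, 321.6] 317
wrist 314.37741287418925 314.37741287418925 [[0.37, -0.897, -0.243, 0.297], [-0.929, -0.357, -0.097, -0.554], [-0.0, 0.262, -0.965, 0.386], [0.0, 0.0, 0.0, 1.0]]
tape 0.69 [165.1, 2.1, 213.2, 12.9] 490
```

View pics/top0.png

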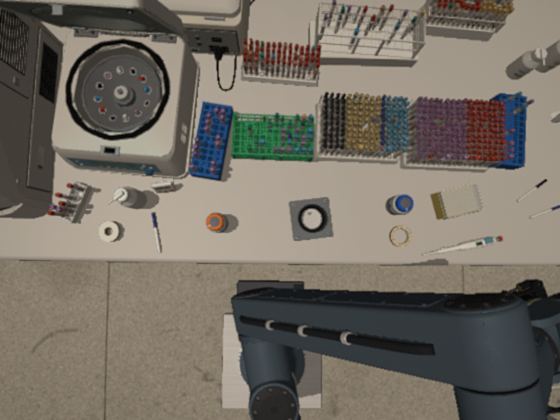

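View pics/side0.png

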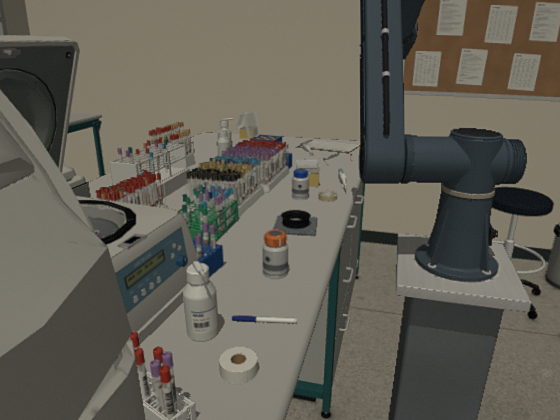

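View pics/wrist0.png

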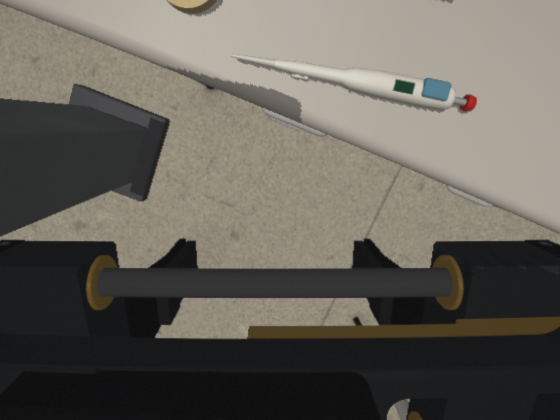

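```bash
python3 - <<'E'
from h import *
from scipy.optimize import least_squares
o=robot.get_obs();print(R.from_quat(o['tool_rot']).as_matrix().round(3).tolist())
cs={n:robot.camera(n) for n in ['top','side']}
t=cs['top'];T=camT(t)
# orange in top
def mask(c,lo,hi): 
    h=cv2.cvtColor(c['image'],cv2.COLOR_RGB2HSV);return cv2.inRange(h,lo,hi)
for n,c in cs.items():
    m=mask(c,(5,150,120),(16,255,255));N,l,s,ce=cv2.connectedComponentsWithStats(m)
    for i in range(1,N):
        if s[i,4]>60: print(n,s[i],ce[i])
print('captop by top', onz(t,T,[[217,222]],0.107))
for nm,z in [('bucket_mid',.1),('stand',.013),('partner_mid',.1),('squeeze_bottle',.1),('tape',.01),('pen',.006)]:
    for r in robot.regions_of(t,nm)[:2]:
        ys,xs=np.nonzero(r['pixels']);b=r['bbox']
        print(nm,round(r['p'],2),b,onz(t,T,[[xs.mean(),ys.mean()],[(b[0]+b[2])/2,(b[1]+b[3])/2]],z).round(3).tolist())
for nm,cc in cs.items():
    im=cc['image']
    u,v=proj(cc,camT(cc),[[0.5,-0.03,0.03]])[0]
cv2.imwrite('pics/topz.png',cv2.resize(t['image'][170:260,180:350,::-1],None,fx=4.5,fy=4.5,interpolation=cv2.INTER_CUBIC))
s=cs['side']
cv2.imwrite('pics/sidez.png',cv2.resize(s['image'][200:290,240:340,::-1],None,fx=6,fy=6,interpolation=cv2.INTER_CUBIC))
E
```

```text
[[0.0, 0.369, -0.929], [-0.0, -0.929, -0.369], [-1.0, 0.0, 0.0]]
top [207 214  16  16 109] [215.26605505 221.32110092]
side [265 231  21  15 132] [273.40151515 237.6969697 ]
captop by top [[0.44144861 0.16904384 0.107     ]]
bucket_mid 0.57 [207.1, 211.1, 229.9, 231.1] [[0.442, 0.17, 0.1], [0.445, 0.166, 0.1]]
stand 0.61 [287.6, 195.9, 334.2, 240.3] [[0.459, -0.121, 0.013], [0.462, -0.123, 0.013]]
partner_mid 0.9 [388.5, 195.5, 413.6, 211.5] [[0.502, -0.382, 0.1], [0.505, -0.389, 0.1]]
squeeze_bottle 0.82 [111.0, 185.3, 145.9, 210.0] [[0.514, 0.434, 0.1], [0.512, 0.44, 0.1]]
tape 0.81 [392.0, 225.3, 411.4, 246.1] [[0.407, -0.421, 0.01], [0.408, -0.422, 0.01]]
pen 0.68 [205.3, 212.2, 228.2, 234.0] [[0.445, 0.182, 0.006], [0.442, 0.183, 0.006]]
pen 0.63 [150.9, 214.8, 156.6, 243.3] [[0.423, 0.383, 0.006], [0.42, 0.388, 0.006]]
```

```bash
ls pics
```

```text
side0.png
sidez.png
top0.png
topz.png
wrist0.png
```

View pics/topz.png

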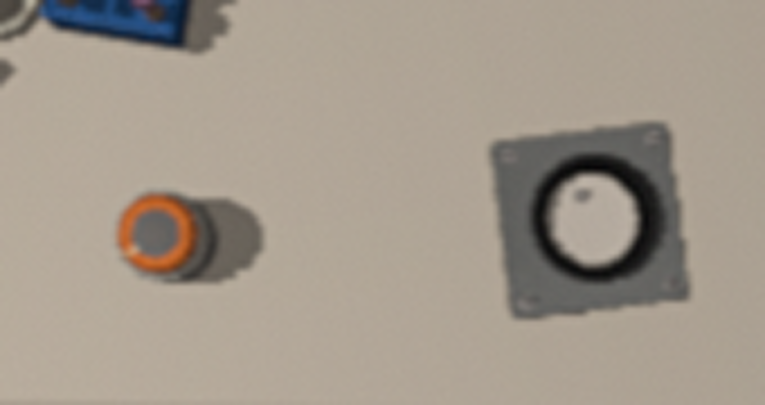

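View pics/sidez.png

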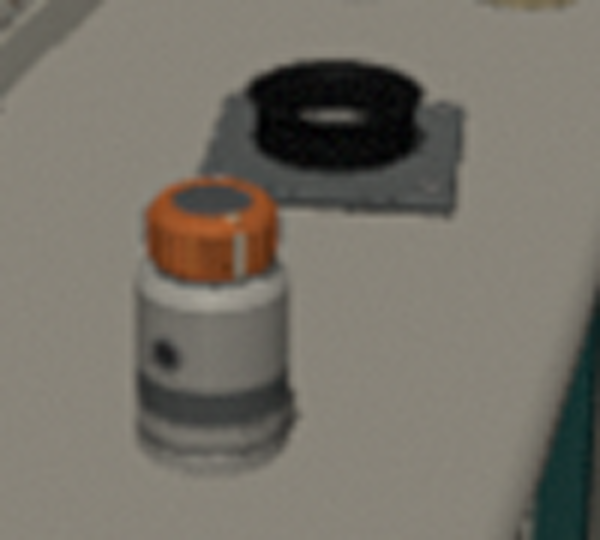

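Call:
move_arm(
  commands=[
    [-1,0,-345,-363,0],
    [-1,0,-345,-363,0],
    [-1,0,-345,-363,0],
    [-1,0,-345,-363,0],
    [-1,0,-345,-363,0],
    [-1,0,-345,-363,0],
    [-1,0,-345,-363,0],
    [-1,0,-345,-363,0],
  ],
  newtons=40,
)

```text
time: 2.27
position: [0.3709, -0.2766, 0.2478]
tool_rot: [0.695, 0.132, -0.694, 0.133]
ft_force: [0.7, -0.1, -1.3]
grip_width: 0.0872
```

Call:
move_arm(
  commands=[
    [-1,0,-115,-121,0],
    [-1,0,-115,-121,0],
    [-1,0,-115,-121,0],
    [-1,0,-115,-121,0],
    [-1,0,-115,-121,0],
    [-1,0,-115,-121,0],
  ],
)

```text
time: 2.77
position: [0.4411, -0.1246, 0.2477]
tool_rot: [0.694, 0.135, -0.694, 0.135]
ft_force: [1.2, -0.9, 0.3]
grip_width: 0.0873
```

```bash
python3 - <<'E'
from h import *
o=robot.get_obs();c=robot.camera('wrist');save(c,'w1');T=camT(c,o);print(o['time'],o['position'],o['q'])
for m in ['stand','bucket_mid','bucket_cap_mid']:
    for r in robot.regions_of(c,m)[:2]: print(m,round(r['p'],2),r['bbox'],r['pixels'].sum())
np.savez('w1.npz',T=T)
E
```

```text
2.7667 [ 0.44108956 -0.12460602  0.24773718] [-5.19804658e-01  3.03911333e-01  1.83546922e+00 -2.27377078e-04
  1.00176771e+00  6.67517004e-01]
stand 0.58 [214.5, 101.0, 346.1, 233.0] 9406
bucket_mid 0.72 [0.0, 53.0, 59.9, 118.3] 3252
```

View pics/w1.png

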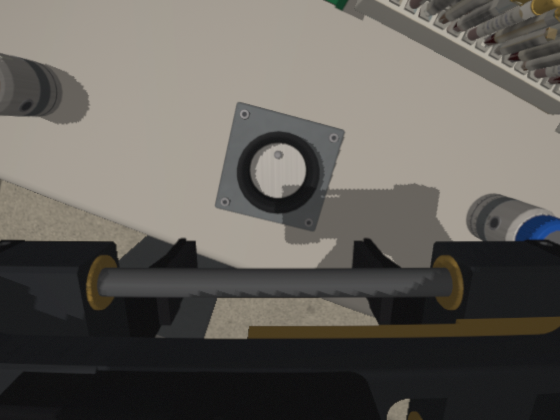

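```bash
python3 - <<'E'
from h import *
im=cv2.imread('pics/w1.png');cv2.imwrite('pics/w1z.png',cv2.resize(im[90:245,200:360],None,fx=3.75,fy=3.75,interpolation=cv2.INTER_CUBIC))
E
```

```text
(no output)
```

View pics/w1z.png

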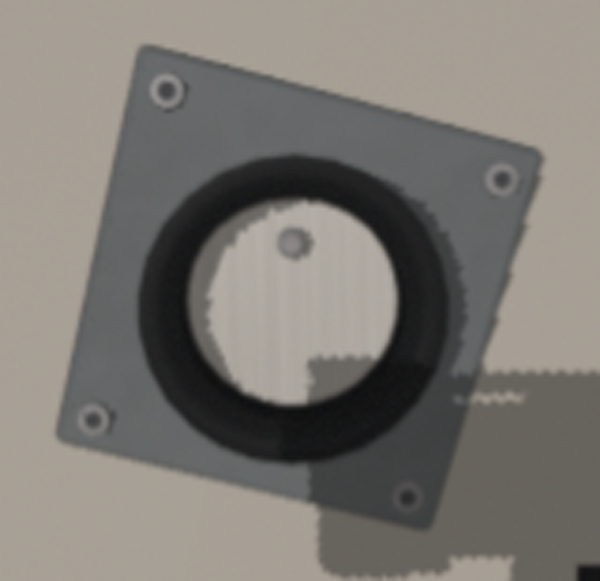

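```bash
python3 - <<'E'
from h import *
T=np.load('w1.npz')['T'];c=robot.camera('wrist')
f=lambda zs:np.array(zs,float)/3.75+[200,90]
s=onz(c,T,f([(167,91),(502,180),(407,497),(93,419)]),.011);print('screws',s.round(4).tolist(),s.mean(0))
e=onz(c,T,f([(140,44),(545,150),(430,530),(57,440)]),.010);print('corners',e.round(4).tolist(),e.mean(0),[np.linalg.norm(e[i]-e[i-1]) for i in range(4)])
r=onz(c,T,f([(138,303),(450,303),(294,154),(294,463)]),.039);print('rim',r.round(4).tolist(),(r[0]+r[1])/2,(r[2]+r[3])/2, np.linalg.norm(r[0]-r[1]),np.linalg.norm(r[2]-r[3]))
p=onz(c,T,f([(292,240)]),.0205)[0];print('pin',p)
ctr=(r.mean(0)+e.mean(0)+s.mean(0))/3
print(ctr,np.linalg.norm((p-ctr)[:2]),np.degrees(np.arctan2(*(p-ctr)[1::-1])))
E
```

```text
screws [[0.5042, -0.0614, 0.011], [0.5184, -0.1675, 0.011], [0.4125, -0.1815, 0.011], [0.3985, -0.0754, 0.011]] [ 0.45839601 -0.12145399  0.011     ]
corners [[0.514, -0.0488, 0.01], [0.5318, -0.1763, 0.01], [0.4045, -0.1936, 0.01], [0.387, -0.0667, 0.01]] [ 0.4593287  -0.12134935  0.01      ] [np.float64(0.12829731905327263), np.float64(0.12870330879762593), np.float64(0.12854976439029447), np.float64(0.12811517598704963)]
rim [[0.4448, -0.0774, 0.039], [0.4794, -0.1629, 0.039], [0.5017, -0.104, 0.039], [0.4166, -0.1387, 0.039]] [ 0.46208744 -0.12016841  0.039     ] [ 0.45915639 -0.12135788  0.039     ] 0.09217241573518115 0.09198670894869011
pin [ 0.47741014 -0.11348811  0.0205    ]
[ 0.45944888 -0.12118883  0.02      ] 0.019542468184147725 23.206768713979027
```

Call:
move_arm(
  commands=[
    [-1,-10,-268,-84,0],
    [-1,-10,-268,-84,0],
    [-1,-10,-268,-84,0],
    [-1,-10,-268,-84,0],
    [-1,-10,-268,-84,0],
    [-1,-10,-268,-84,0],
    [-1,-10,-268,-84,0],
    [-1,-10,-268,-84,0],
  ],
)

```text
time: 3.68
position: [0.4193, 0.1565, 0.2579]
tool_rot: [0.695, 0.135, -0.694, 0.133]
ft_force: [0.0, 0.1, 1.0]
grip_width: 0.0869
```

```bash
python3 - <<'E'
from h import *
o=robot.get_obs();c=robot.camera('wrist');save(c,'w2');T=camT(c,o);print(o['time'],o['position'],o['q'])
for m in ['bucket_mid','bucket_cap_mid']:
    for r in robot.regions_of(c,m)[:2]: print(m,round(r['p'],2),r['bbox'],r['pixels'].sum())
np.savez('w2.npz',T=T)
E
```

```text
3.6833 [0.41933859 0.15650409 0.2578918 ] [0.10523602 0.27358123 1.84710313 0.0024695  1.01997333 1.29391493]
bucket_mid 0.85 [232.0, 136.5, 290.3, 201.3] 3042
bucket_cap_mid 0.72 [235.3, 144.2, 293.5, 197.1] 2431
```

View pics/w2.png

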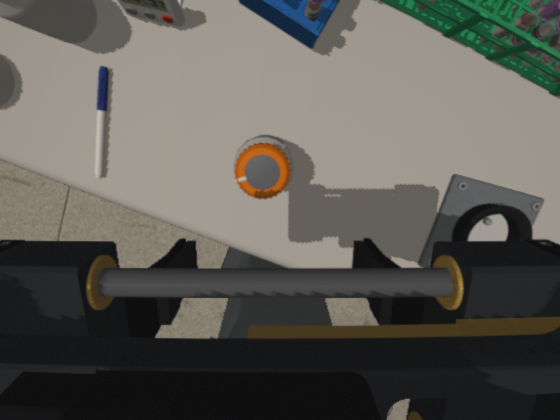

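```bash
python3 - <<'E'
from h import *
im=cv2.imread('pics/w2.png');cv2.imwrite('pics/w2z.png',cv2.resize(im[120:215,215:310],None,fx=6,fy=6,interpolation=cv2.INTER_CUBIC))
T=np.load('w2.npz')['T'];c=robot.camera('wrist')
h=cv2.cvtColor(im,cv2.COLOR_BGR2HSV);m=cv2.inRange(h,(3,120,90),(20,255,255));N,l,s,ce=cv2.connectedComponentsWithStats(m)
i=1+np.argmax(s[1:,4]);print(s[i]);pts=np.argwhere(l==i)[:,::-1].astype(np.float32)
hull=cv2.convexHull(pts);(x,y),r=cv2.minEnclosingCircle(hull);print(x,y,r,cv2.fitEllipse(hull))
for z in (.095,.1,.107):
  P=onz(c,T,[[x,y],[x-r,y],[x+r,y]],z);print(z,P.round(4).tolist(),np.linalg.norm(P[1]-P[2]))
q=onz(c,T,[[241,179]],.107);print(q)
E
```

```text
[ 234  143   57   55 1428]
262.1759338378906 170.470458984375 28.181007385253906 ((262.2295837402344, 170.25369262695312), (55.093936920166016, 56.03190994262695), 80.29181671142578)
0.095 [[0.4408, 0.1789, 0.095], [0.4307, 0.2041, 0.095], [0.4509, 0.1538, 0.095]] 0.05417443434162102
0.1 [[0.4415, 0.179, 0.1], [0.4316, 0.2037, 0.1], [0.4515, 0.1543, 0.1]] 0.05327455750393696
0.107 [[0.4426, 0.1791, 0.107], [0.4329, 0.2032, 0.107], [0.4523, 0.155, 0.107]] 0.05201472993117929
[[0.42783425 0.1944676  0.107     ]]
```

View pics/w2z.png

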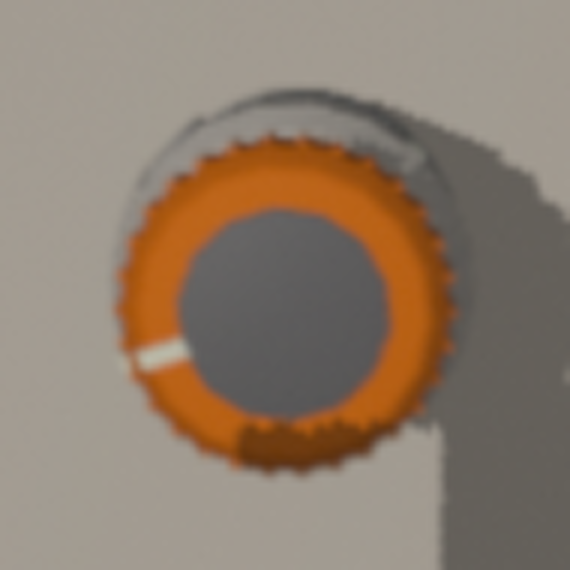

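```bash
python3 - <<'E'
from h import *
T=np.load('w2.npz')['T'];c=robot.camera('wrist')
ctr=np.array([.4424,.179])
a=lambda p:np.degrees(np.arctan2(p[1]-ctr[1],p[0]-ctr[0]))
f=lambda zs:np.array(zs,float)/6+[215,120]
for z in (.074,.077,.08):
    p=onz(c,T,f([(415,158)]),z)[0];print(z,p,np.linalg.norm(p[:2]-ctr),a(p))
p=onz(c,T,f([(162,355)]),.108)[0];print(p,np.linalg.norm(p[:2]-ctr),a(p))
s=robot.camera('side');Ts=camT(s)
h=cv2.cvtColor(s['image'],cv2.COLOR_RGB2HSV);m=cv2.inRange(h,(5,130,100),(18,255,255));N,l,st,ce=cv2.connectedComponentsWithStats(m);i=1+np.argmax(st[1:,4]);print(st[i])
for dz in (.080,.096,.108): print(proj(s,Ts,[[.4424,.179,dz],[.4424,.170,dz]]))
t=robot.camera('top');print(onz(t,camT(t),[[215,222]],.107), proj(t,camT(t),[[.4424,.179,.107]]))
print(proj(s,Ts,[[.459,-.121,.039],[.459,-.121,.039]]),proj(t,camT(t),[[.459,-.121,.039]]))
E
```

```text
0.074 [0.46874127 0.16690415 0.074     ] 0.02898572417056011 -24.66446725263288
0.077 [0.46889426 0.167058   0.077     ] 0.029061261111421974 -24.26294760925572
0.08 [0.46904724 0.16721186 0.08      ] 0.02913821780516495 -23.86352933613659
[0.42823127 0.19351453 0.108     ] 0.020283604455349137 134.30929299043527
[265 230  21  17 226]
[[275.10156211 243.17802868]
 [276.09905451 241.64767428]]
[[275.09889558 237.12530587]
 [276.1020088  235.63313027]]
[[275.09695124 232.54045489]
 [276.10430515 231.0776183 ]]
[[0.44137166 0.17501488 0.107     ]] [[213.67374162 221.63873166]]
[[296.14278916 214.37987107]
 [296.14278916 214.37987107]] [[311.34414616 218.59841792]]
```

Call:
move_arm(
  commands=[
    [-1,30,-11,-29,0],
    [-1,65,-11,-29,0],
    [-1,95,-11,-29,0],
    [-1,125,-11,-29,0],
    [-1,155,-11,-29,0],
    [-1,178,-11,-29,0],
    [-1,188,-11,-29,0],
    [-1,188,-11,-29,0],
  ],
)

```text
time: 4.7
position: [0.4416, 0.173, 0.0676]
tool_rot: [-0.693, -0.132, 0.696, -0.132]
ft_force: [-0.1, 0.1, -0.4]
grip_width: 0.087
```

Call:
move_arm(
  commands=[
    [0.4,0,0,0,0],
    [0.4,0,0,0,0],
    [0.6,0,0,0,0],
    [0.6,0,0,0,0],
    [0.6,0,0,0,0],
    [0.6,0,0,0,0],
  ],
  newtons=40,
)

```text
time: 5.2
position: [0.4426, 0.1749, 0.0708]
tool_rot: [0.695, 0.133, -0.694, 0.132]
ft_force: [-1.1, 4.5, 8.5]
grip_width: 0.0611
```

```bash
python3 - <<'E'
from h import *
o=robot.get_obs();print(o)
c=robot.camera('side');cv2.imwrite('pics/s2.png',cv2.resize(c['image'][150:310,180:360,::-1],None,fx=3.3,fy=3.3))
E
```

```text
{'time': 5.2, 'q': array([1.40471362e-01, 6.44247655e-01, 1.94297623e+00, 1.63298857e-03,
       5.52911647e-01, 1.33250614e+00]), 'joint_velocities': array([ 6.78905850e-04, -1.28077722e-03,  1.56681436e-03, -4.49107303e-03,
        2.67120361e-05,  1.61396930e-03]), 'joint_torque': array([ -2.28538245, -34.23283696,  -6.27123982,  -0.72945954,
        -0.49123256,  -0.03460152]), 'position': array([0.44260912, 0.17493323, 0.07077566]), 'tool_rot': array([ 0.69508584,  0.13290901, -0.69402705,  0.13235299]), 'ft_force': array([-1.11044039,  4.50079533,  8.54090584]), 'moment': array([ 0.8288396 ,  0.44482141, -0.0324387 ]), 'grip_width': 0.0611178982880991}
```

View pics/s2.png

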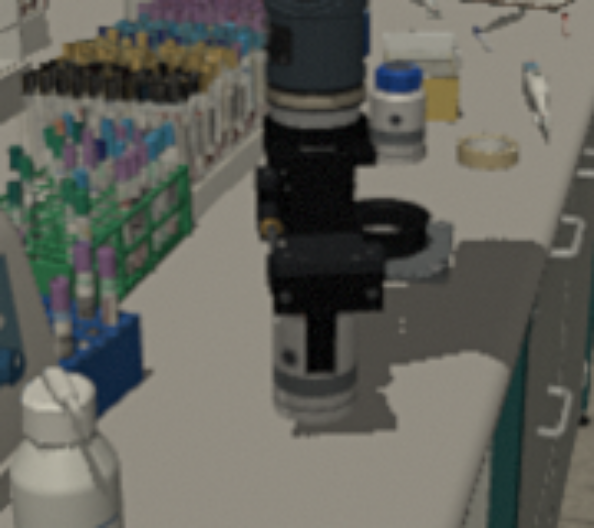

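Call:
move_arm(
  commands=[
    [0.6,-10,0,0,0],
    [0.6,-30,0,0,0],
    [0.6,-50,0,0,0],
    [0.6,-60,0,0,0],
    [0.6,-60,0,0,0],
    [0.6,-60,0,0,0],
  ],
)

```text
time: 5.75
position: [0.4427, 0.174, 0.1301]
tool_rot: [0.695, 0.133, -0.694, 0.133]
ft_force: [-0.6, -0.6, -4.2]
grip_width: 0.0608
```

```bash
python3 - <<'E'
from h import *
o=robot.get_obs();print({k:o[k] for k in ['time','position','ft_force','moment','grip_width']}, R.from_quat(o['tool_rot']).as_matrix().round(4).tolist())
c=robot.camera('side');cv2.imwrite('pics/s3.png',cv2.resize(c['image'][150:310,180:360,::-1],None,fx=3.3,fy=3.3))
c=robot.camera('wrist');save(c,'w3')
E
```

```text
{'time': 5.75, 'position': array([0.4427344 , 0.17402677, 0.13012671]), 'ft_force': array([-0.55875463, -0.56496005, -4.23308738]), 'moment': array([-0.01880347, -0.02293217,  0.03156563]), 'grip_width': 0.06082021503359704} [[0.0014, 0.3692, -0.9293], [-0.0002, -0.9293, -0.3692], [-1.0, 0.0008, -0.0012]]
```

View pics/s3.png

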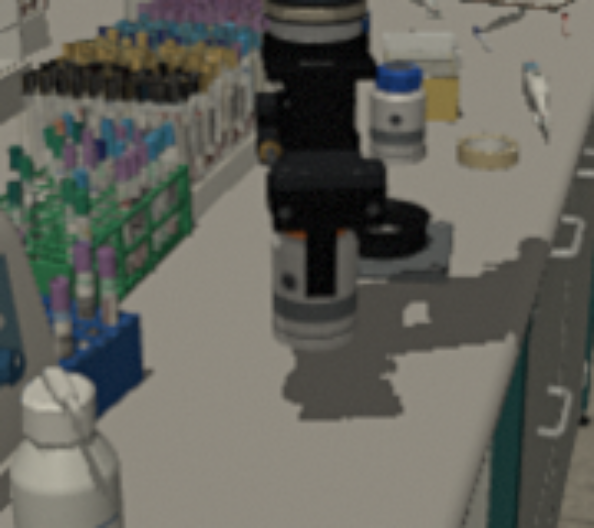

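View pics/w3.png

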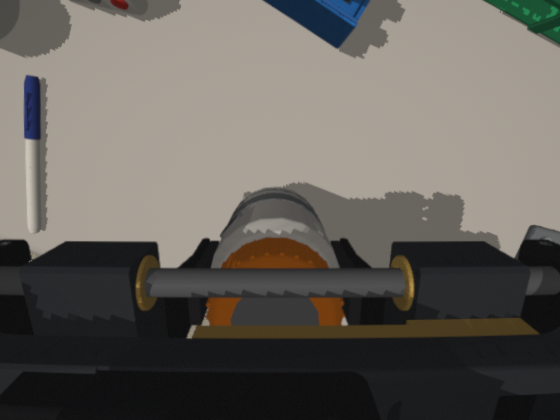

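```bash
python3 - <<'E'
from h import *
c=robot.camera('wrist');T=np.array(c['tool_from_camera']);im=cv2.imread('pics/w3.png')
th=np.linspace(0,2*np.pi,200)
for dz in (-.006,-.004,-.002,0,.002,.004):
  out=[]
  for x,r in ((.0708,.031),(-.003,.031),(-.0335,.026)):
    P=np.c_[np.full(200,x),r*np.cos(th),dz+r*np.sin(th)];u=proj(c,T,P);i=u[:,1].argmin();out.append((u[i].round(1).tolist(),round(u[:,0].min(),1),round(u[:,0].max(),1)))
  print(dz,out)
cv2.imwrite('pics/w3z.png',cv2.resize(im[170:345,180:370],None,fx=4,fy=4,interpolation=cv2.INTER_CUBIC)[:600])
E
```

```text
-0.006 [([275.2, 176.8], np.float64(230.9), np.float64(320.0)), ([275.6, 204.0], np.float64(210.0), np.float64(342.0)), ([275.9, 238.9], np.float64(207.3), np.float64(345.3))]
-0.004 [([275.2, 179.8], np.float64(231.0), np.float64(319.9)), ([275.6, 208.3], np.float64(210.2), np.float64(341.7)), ([275.9, 244.2], np.float64(207.6), np.float64(345.0))]
-0.002 [([275.2, 182.7], np.float64(231.1), np.float64(319.8)), ([275.5, 212.6], np.float64(210.4), np.float64(341.5)), ([275.9, 249.4], np.float64(207.9), np.float64(344.7))]
0 [([275.2, 185.6], np.float64(231.2), np.float64(319.7)), ([275.5, 216.9], np.float64(210.7), np.float64(341.2)), ([275.9, 254.6], np.float64(208.3), np.float64(344.3))]
0.002 [([275.2, 188.5], np.float64(231.3), np.float64(319.6)), ([275.5, 221.2], np.float64(210.9), np.float64(340.9)), ([275.9, 259.7], np.float64(208.6), np.float64(344.0))]
0.004 [([275.2, 191.4], np.float64(231.4), np.float64(319.5)), ([275.5, 225.4], np.float64(211.1), np.float64(340.7)), ([275.9, 264.8], np.float64(208.9), np.float64(343.6))]
```

View pics/w3z.png

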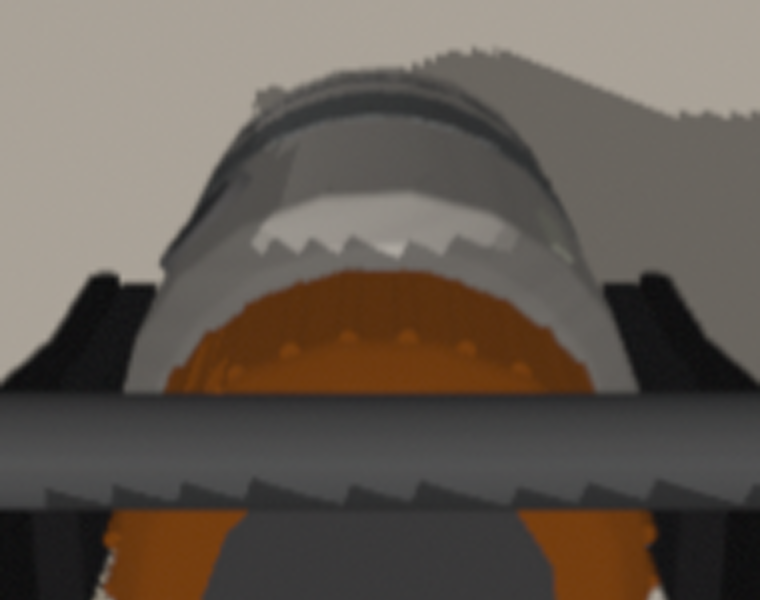

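```bash
python3 - <<'E'
from h import *
c=robot.camera('wrist');T=np.array(c['tool_from_camera'])
for ph in (-10,-18,-24,-30,-36,-44):
  a=np.radians(ph);y=.369*np.cos(a)-.929*np.sin(a);z=-.929*np.cos(a)-.369*np.sin(a)
  for h,r in ((.0035-.01,.027),(-.003,.031),(.005,.031),(.012,.031)):
    print(ph,h,((proj(c,T,[[h,r*y,.001+r*z]])[0]-[180,170])*4).round(0),end=' ')
  print()
E
```

```text
-10 -0.006500000000000001 [512. 275.] -10 -0.003 [528. 235.] -10 0.005 [520. 214.] -10 0.012 [514. 197.] 
-18 -0.006500000000000001 [538. 293.] -18 -0.003 [558. 256.] -18 0.005 [549. 234.] -18 0.012 [541. 216.] 
-24 -0.006500000000000001 [556. 309.] -24 -0.003 [578. 275.] -24 0.005 [568. 251.] -24 0.012 [560. 233.] 
-30 -0.006500000000000001 [572. 327.] -30 -0.003 [596. 295.] -30 0.005 [585. 270.] -30 0.012 [576. 251.] 
-36 -0.006500000000000001 [586. 345.] -36 -0.003 [611. 316.] -36 0.005 [599. 291.] -36 0.012 [590. 271.] 
-44 -0.006500000000000001 [600. 372.] -44 -0.003 [627. 346.] -44 0.005 [614. 320.] -44 0.012 [604. 299.]
```

Call:
move_arm(
  commands=[
    [0.6,0,35,12,0],
    [0.6,0,72,24,0],
    [0.6,0,110,36,0],
    [0.6,0,148,49,0],
    [0.6,0,186,62,0],
    [0.6,0,222,74,0],
    [0.6,0,255,85,0],
    [0.6,0,280,93,0],
  ],
)

```text
time: 6.62
position: [0.4595, -0.1235, 0.1288]
tool_rot: [-0.695, -0.132, 0.695, -0.132]
ft_force: [0.7, -0.5, -4.4]
grip_width: 0.0614
```

Call:
move_arm(
  commands=[
    [0.6,0,0,0,0],
    [0.6,0,0,0,0],
  ],
)

```text
time: 6.78
position: [0.4594, -0.122, 0.1288]
tool_rot: [-0.695, -0.132, 0.695, -0.131]
ft_force: [-1.1, 1.0, -4.9]
grip_width: 0.0616
```

```bash
python3 - <<'E'
from h import *
o=robot.get_obs();print({k:o[k] for k in ['time','q','position','ft_force','moment','grip_width']}, R.from_quat(o['tool_rot']).as_matrix().round(4).tolist())
c=robot.camera('wrist');save(c,'w4')
c=robot.camera('side');cv2.imwrite('pics/s4.png',cv2.resize(c['image'][120:270,220:360,::-1],None,fx=4,fy=4))
im=cv2.imread('pics/w4.png')
cv2.imwrite('pics/w4z.png',cv2.resize(im[120:300,180:380],None,fx=3.3,fy=3.3,interpolation=cv2.INTER_CUBIC)[:600])
E
```

```text
{'time': 6.7833, 'q': array([-4.95264637e-01,  5.28511466e-01,  1.91073830e+00,  8.85765089e-05,
        7.03261949e-01,  7.01254801e-01]), 'position': array([ 0.45941272, -0.12198369,  0.12880443]), 'ft_force': array([-1.08167153,  1.00092816, -4.92856384]), 'moment': array([ 0.0915778 , -0.00791446, -0.01222944]), 'grip_width': 0.06162664376718573} [[-0.0008, 0.3655, -0.9308], [0.0005, -0.9308, -0.3655], [-1.0, -0.0007, 0.0005]]
```

View pics/w4z.png

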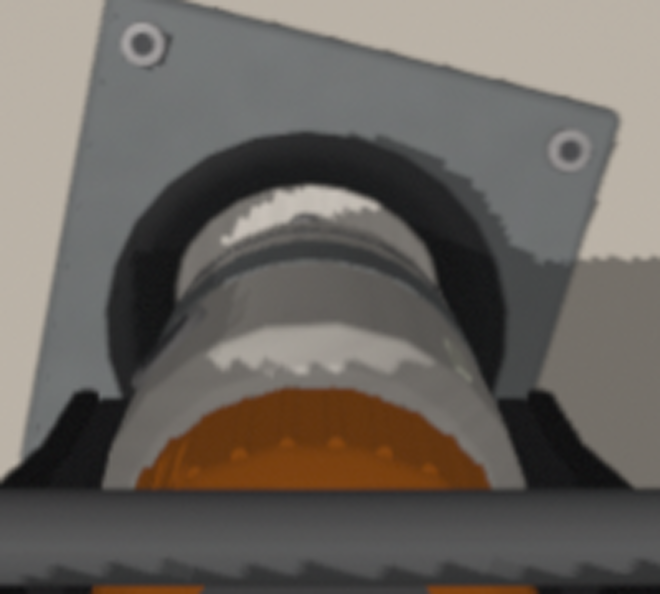

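View pics/s4.png

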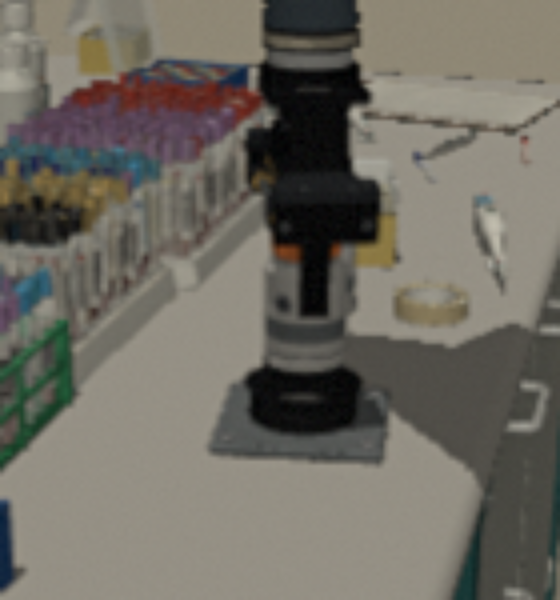

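Call:
move_arm(
  commands=[
    [0.6,5,-1,-1,0],
    [0.6,12,-1,-1,0],
    [0.6,18,-1,-1,0],
    [0.6,23,-1,-1,0],
    [0.6,28,-1,-1,0],
    [0.6,33,-1,-1,0],
    [0.6,33,-1,-1,0],
  ],
)

```text
time: 7.47
position: [0.4595, -0.1187, 0.0955]
tool_rot: [-0.694, -0.133, 0.695, -0.132]
ft_force: [-0.3, -1.0, -4.4]
grip_width: 0.0612
```

Call:
move_arm(
  commands=[
    [0.6,2,0,0,0],
    [0.6,4,0,0,0],
    [0.6,6,0,0,0],
    [0.6,6,0,0,0],
  ],
)

```text
time: 7.8
position: [0.4602, -0.1193, 0.0905]
tool_rot: [0.695, 0.133, -0.694, 0.133]
ft_force: [0.3, -0.1, -3.8]
grip_width: 0.0614
```

Call:
move_arm(
  commands=[
    [0.6,2,0,0,0],
    [0.6,4,0,0,0],
    [0.6,4,0,0,0],
  ],
)

```text
time: 8.05
position: [0.4603, -0.1196, 0.0864]
tool_rot: [0.695, 0.133, -0.694, 0.133]
ft_force: [-0.6, -2.2, -4.3]
grip_width: 0.0611
```

Call:
move_arm(
  commands=[
    [0.6,2,0,0,0],
    [0.6,4,0,0,0],
    [0.6,5,0,0,0],
    [0.6,5,0,0,0],
  ],
)

```text
time: 8.38
position: [0.46, -0.1196, 0.0837]
tool_rot: [0.695, 0.132, -0.694, 0.134]
ft_force: [-5.5, -1.5, 18.3]
grip_width: 0.061
```

```bash
python3 - <<'E'
from h import *
o=robot.get_obs();print({k:o[k] for k in ['time','q','position','ft_force','moment','grip_width']})
c=robot.camera('side');cv2.imwrite('pics/s5.png',cv2.resize(c['image'][120:270,220:360,::-1],None,fx=4,fy=4))
E
```

```text
{'time': 8.3833, 'q': array([-4.89607266e-01,  6.17399064e-01,  1.93876045e+00, -1.49358763e-03,
        5.83794770e-01,  7.04088015e-01]), 'position': array([ 0.45999307, -0.11960795,  0.08366754]), 'ft_force': array([-5.45558219, -1.51211982, 18.29746623]), 'moment': array([-0.60635582,  0.80898283, -0.09894479]), 'grip_width': 0.0609617506756981}
```

View pics/s5.png

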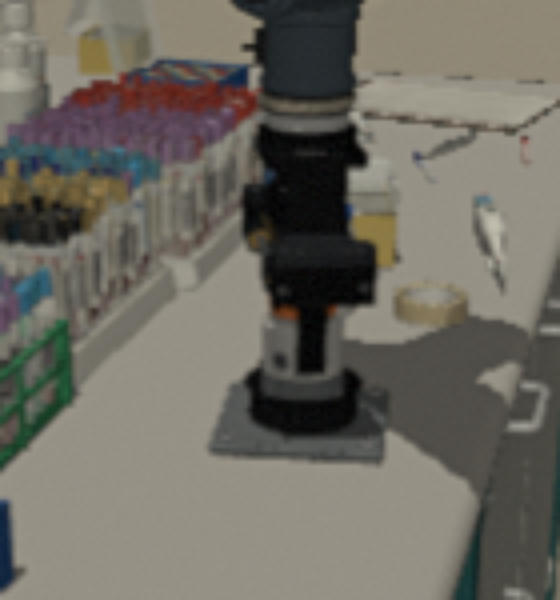

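Call:
move_arm(
  commands=[
    [0.6,-2,0,0,0],
    [-1,-2,0,0,0],
    [-1,-2,0,0,0],
    [-1,-2,0,0,0],
    [-1,-2,0,0,0],
    [-1,-2,0,0,0],
  ],
)

```text
time: 8.93
position: [0.46, -0.1188, 0.0833]
tool_rot: [-0.694, -0.133, 0.695, -0.133]
ft_force: [-0.3, 0.2, -0.3]
grip_width: 0.0841
```

```bash
python3 - <<'E'
from h import *
o=robot.get_obs();print({k:o[k] for k in ['time','q','position','ft_force','moment','grip_width']})
c=robot.camera('wrist');save(c,'w5')
im=cv2.imread('pics/w5.png')
cv2.imwrite('pics/w5z.png',cv2.resize(im[100:340,160:400],None,fx=2.5,fy=2.5,interpolation=cv2.INTER_CUBIC))
E
```

```text
{'time': 8.9333, 'q': array([-4.88745553e-01,  6.18268146e-01,  1.93814572e+00,  3.81759896e-04,
        5.85627545e-01,  7.03910724e-01]), 'position': array([ 0.45999552, -0.11882957,  0.08334023]), 'ft_force': array([-0.3417433 ,  0.17475643, -0.27400951]), 'moment': array([ 0.03150037,  0.01459276, -0.04025486]), 'grip_width': 0.08405558796679352}
```

View pics/w5z.png

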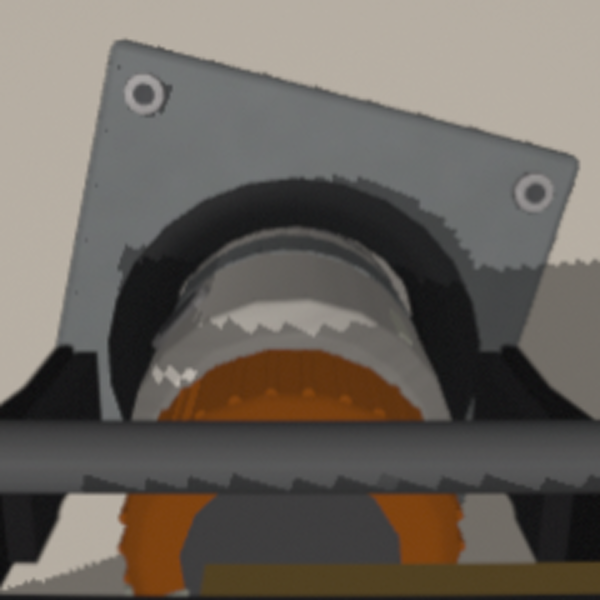

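Call:
move_arm(
  commands=[
    [-1,-15,1,1,0],
    [-1,-35,1,1,0],
    [-1,-40,1,1,-5],
    [-1,-40,1,1,-12],
    [-1,-40,1,1,-19],
    [-1,-40,1,1,-26],
    [-1,-40,1,1,-33],
    [-1,-40,1,1,-40],
  ],
)

```text
time: 9.65
position: [0.4594, -0.1202, 0.1235]
tool_rot: [-0.606, -0.364, 0.606, -0.364]
ft_force: [-0.1, -0.2, 0.8]
grip_width: 0.0872
```

Call:
move_arm(
  commands=[
    [-1,0,0,0,-7],
    [-1,0,0,0,-14],
    [-1,0,0,0,-21],
    [-1,0,0,0,-28],
    [-1,0,0,0,-35],
    [-1,0,0,0,-35],
    [-1,0,0,0,-35],
  ],
)

```text
time: 10.23
position: [0.4594, -0.1202, 0.1234]
tool_rot: [0.471, 0.527, -0.471, 0.527]
ft_force: [0.3, 0.7, 0.4]
grip_width: 0.087
```

```bash
python3 - <<'E'
from h import *
o=robot.get_obs();print({k:o[k] for k in ['time','q','position','ft_force','moment','grip_width']}, R.from_quat(o['tool_rot']).as_matrix().round(4).tolist())
c=robot.camera('wrist');save(c,'w6');np.savez('w6.npz',T=camT(c,o))
c=robot.camera('side');cv2.imwrite('pics/s6.png',cv2.resize(c['image'][120:270,220:360,::-1],None,fx=4,fy=4))
E
```

```text
{'time': 10.2333, 'q': array([-4.91988501e-01,  5.38258053e-01,  1.91595420e+00,  1.69117388e-04,
        6.87636669e-01, -6.04959802e-01]), 'position': array([ 0.45939856, -0.12024157,  0.12344926]), 'ft_force': array([0.32064576, 0.71670741, 0.36640163]), 'moment': array([-0.05285969, -0.1114841 , -0.03935726]), 'grip_width': 0.08700806327168258} [[-0.0002, 0.9936, 0.1126], [0.0002, 0.1126, -0.9936], [-1.0, -0.0001, -0.0002]]
```

View pics/w6.png

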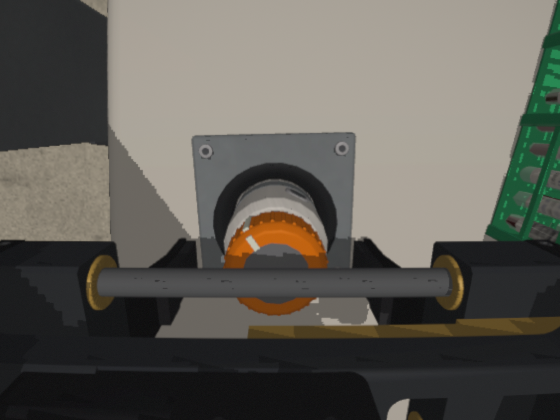

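View pics/s6.png

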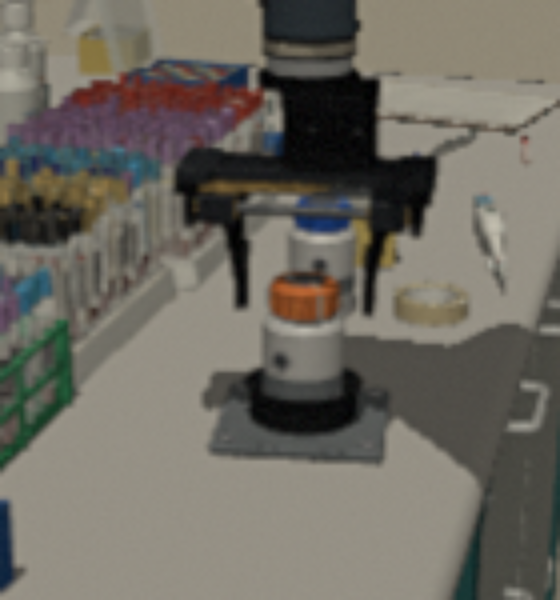

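Call:
move_arm(
  commands=[
    [0.6,0,0,0,0],
    [0.6,0,0,0,0],
    [0.6,0,0,0,0],
    [0.6,0,0,0,0],
    [0.6,0,0,0,0],
    [0.6,0,0,0,0],
    [0.6,0,0,0,0],
  ],
  newtons=35,
)

```text
time: 10.92
position: [0.4597, -0.1204, 0.1236]
tool_rot: [0.47, 0.528, -0.47, 0.528]
ft_force: [0.7, 0.6, -1.0]
grip_width: 0.0509
```

Call:
move_arm(
  commands=[
    [0.6,0.1,0,0,4],
    [0.6,0.2,0,0,8],
    [0.6,0.3,0,0,12],
    [0.6,0.4,0,0,16],
    [0.6,0.5,0,0,20],
    [0.6,0.6,0,0,24],
    [0.6,0.7,0,0,28],
    [0.6,0.8,0,0,32],
  ],
)

```text
time: 11.58
position: [0.4591, -0.12, 0.123]
tool_rot: [-0.598, -0.378, 0.598, -0.377]
ft_force: [-0.8, 0.6, 2.6]
grip_width: 0.0506
```

```bash
cat > st.py <<'E'
from h import *
import sys
o=robot.get_obs();print({k:np.round(o[k],4).tolist() for k in ['time','q','position','ft_force','moment','grip_width']})
c=robot.camera('wrist');n=sys.argv[1];save(c,n);np.savez(n+'.npz',T=camT(c,o))
E
python3 st.py w7
```

```text
{'time': 11.5833, 'q': [-0.4918, 0.539, 1.9167, 0.0, 0.6868, -0.0466], 'position': [0.4591, -0.12, 0.123], 'ft_force': [-0.8402, 0.63, 2.6239], 'moment': [0.2039, 0.0945, 0.1088], 'grip_width': 0.0506}
```

View pics/w7.png

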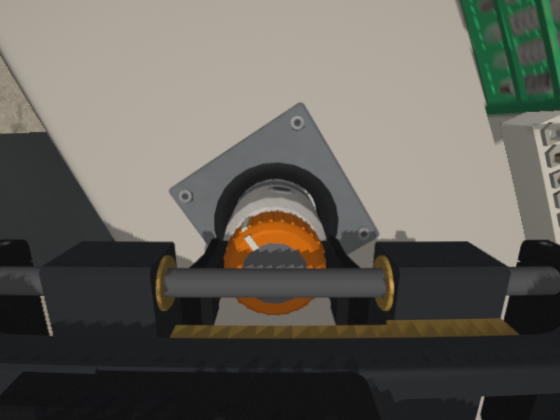

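Call:
move_arm(
  commands=[
    [0.6,0.1,0,0,5],
    [0.6,0.3,0,0,10],
    [0.6,0.4,0,0,15],
    [0.6,0.5,0,0,20],
    [0.6,0.7,0,0,25],
    [0.6,0.8,0,0,30],
    [0.6,0.9,0,0,35],
    [0.6,1.0,0,0,40],
  ],
)

```text
time: 12.3
position: [0.4588, -0.1197, 0.1219]
tool_rot: [-0.691, -0.151, 0.691, -0.15]
ft_force: [-0.5, 2.8, 3.9]
grip_width: 0.0508
```

Call:
move_arm(
  commands=[
    [0.6,0.1,0,0,5],
    [0.6,0.3,0,0,10],
    [0.6,0.4,0,0,15],
    [0.6,0.5,0,0,20],
    [0.6,0.7,0,0,25],
    [0.6,0.8,0,0,30],
    [0.6,0.9,0,0,35],
    [0.6,1.0,0,0,40],
  ],
)

```text
time: 12.97
position: [0.4588, -0.1194, 0.1209]
tool_rot: [-0.7, 0.095, 0.701, 0.096]
ft_force: [-0.4, 2.7, 4.0]
grip_width: 0.0509
```

```bash
python3 st.py w8
```

```text
{'time': 12.9667, 'q': [-0.4914, 0.5429, 1.9186, 0.0012, 0.6822, 1.3491], 'position': [0.4588, -0.1194, 0.1209], 'ft_force': [-0.3898, 2.7396, 4.0318], 'moment': [0.6688, 0.0993, 0.1075], 'grip_width': 0.0509}
```

View pics/w8.png

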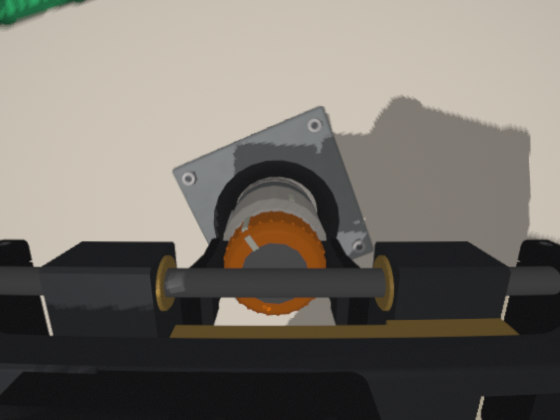

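Call:
move_arm(
  commands=[
    [0.6,0.1,0,0,4],
    [0.6,0.2,0,0,8],
    [0.6,0.3,0,0,12],
    [0.6,0.4,0,0,16],
    [0.6,0.5,0,0,20],
    [0.6,0.6,0,0,24],
    [0.6,0.7,0,0,28],
    [0.6,0.8,0,0,32],
  ],
)

```text
time: 13.68
position: [0.4591, -0.1194, 0.1201]
tool_rot: [-0.647, 0.284, 0.648, 0.285]
ft_force: [-0.4, 3.1, 4.3]
grip_width: 0.051
```

```bash
python3 st.py w9
```

```text
{'time': 13.6833, 'q': [-0.4913, 0.5445, 1.9189, 0.0016, 0.6796, 1.9052], 'position': [0.4591, -0.1194, 0.1201], 'ft_force': [-0.3959, 3.0664, 4.2717], 'moment': [0.8902, -0.0307, 0.1353], 'grip_width': 0.051}
```

Call:
move_arm(
  commands=[
    [0.6,0,0,0,3],
    [0.6,0.1,0,0,6],
    [0.6,0.2,0,0,9],
  ],
)

```text
time: 13.98
position: [0.4592, -0.1195, 0.1199]
tool_rot: [-0.623, 0.333, 0.624, 0.334]
ft_force: [-0.6, 4.3, 3.8]
grip_width: 0.051
```

```bash
python3 st.py w10
```

```text
{'time': 13.9833, 'q': [-0.4914, 0.5449, 1.9188, 0.0015, 0.6789, 2.0605], 'position': [0.4592, -0.1195, 0.1199], 'ft_force': [-0.6222, 4.3258, 3.822], 'moment': [0.9606, -0.0078, 0.1047], 'grip_width': 0.051}
```

Call:
move_arm(
  commands=[
    [0.6,0.1,0,0,3],
    [0.6,0.1,0,0,6],
    [0.6,0.1,0,0,6],
  ],
)

```text
time: 14.28
position: [0.4593, -0.1198, 0.1198]
tool_rot: [-0.605, 0.365, 0.606, 0.366]
ft_force: [-0.4, 4.5, 4.7]
grip_width: 0.0507
```

```bash
python3 st.py w11
```

```text
{'time': 14.2833, 'q': [-0.4916, 0.5452, 1.9188, 0.0012, 0.6783, 2.1642], 'position': [0.4593, -0.1198, 0.1198], 'ft_force': [-0.3906, 4.5018, 4.6564], 'moment': [0.9166, -0.0151, 0.0568], 'grip_width': 0.0507}
```

Call:
move_arm(
  commands=[
    [0.6,0.1,0,0,3],
    [0.6,0.1,0,0,6],
    [0.6,0.1,0,0,6],
  ],
)

```text
time: 14.58
position: [0.4593, -0.1198, 0.1197]
tool_rot: [-0.585, 0.396, 0.586, 0.397]
ft_force: [0.2, 4.0, 5.7]
grip_width: 0.0507
```

```bash
python3 st.py w12
```

```text
{'time': 14.5833, 'q': [-0.4916, 0.5454, 1.9188, 0.0009, 0.6782, 2.2692], 'position': [0.4593, -0.1198, 0.1197], 'ft_force': [0.2124, 3.9882, 5.7061], 'moment': [1.1326, -0.0396, 0.1427], 'grip_width': 0.0507}
```

View pics/w12.png

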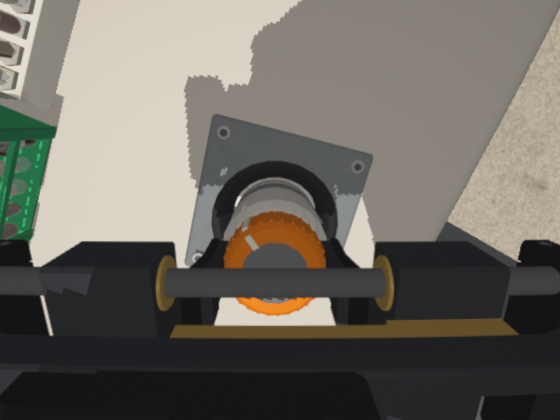

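Call:
move_arm(
  commands=[
    [0.6,0.1,0,0,3],
    [0.6,0.1,0,0,6],
    [0.6,0.1,0,0,6],
  ],
)

```text
time: 14.88
position: [0.4587, -0.1198, 0.1197]
tool_rot: [-0.564, 0.426, 0.565, 0.425]
ft_force: [-1.8, 4.8, 7.0]
grip_width: 0.051
```

```bash
python3 st.py w13
```

```text
{'time': 14.8833, 'q': [-0.4914, 0.5452, 1.9192, -0.0009, 0.6789, 2.3723], 'position': [0.4587, -0.1198, 0.1197], 'ft_force': [-1.8448, 4.781, 6.9629], 'moment': [1.0919, 0.171, 0.6523], 'grip_width': 0.051}
```

View pics/w13.png

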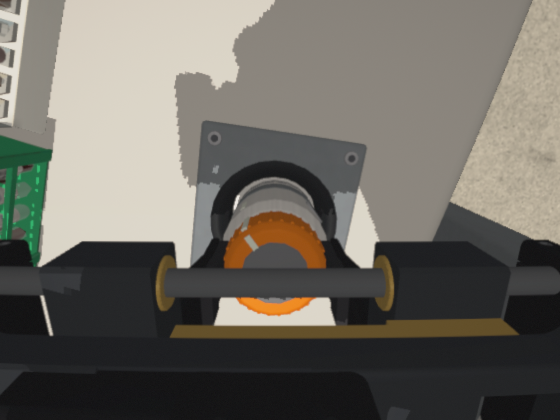

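Call:
move_arm(
  commands=[
    [0.6,0,0,0,2],
    [0.6,0,0,0,4],
    [0.6,0,0,0,4],
  ],
)

```text
time: 15.18
position: [0.4586, -0.1201, 0.1197]
tool_rot: [-0.55, 0.445, 0.551, 0.444]
ft_force: [-1.5, 3.6, 7.3]
grip_width: 0.0509
```

```bash
python3 st.py w14
```

```text
{'time': 15.1833, 'q': [-0.4915, 0.5452, 1.9193, -0.0027, 0.6787, 2.44], 'position': [0.4586, -0.1201, 0.1197], 'ft_force': [-1.4682, 3.5803, 7.2902], 'moment': [0.929, 0.1573, 1.0934], 'grip_width': 0.0509}
```

Call:
move_arm(
  commands=[
    [-1,0,0,0,0],
    [-1,0,0,0,0],
    [-1,0,0,0,0],
    [-1,0,0,0,0],
    [-1,0,0,0,0],
  ],
)

```text
time: 15.65
position: [0.4596, -0.1207, 0.1193]
tool_rot: [0.548, -0.447, -0.548, -0.447]
ft_force: [0.2, 0.0, 0.9]
grip_width: 0.0763
```

```bash
python3 st.py w15
```

```text
{'time': 15.65, 'q': [-0.4925, 0.5465, 1.9183, -0.0002, 0.6766, 2.4457], 'position': [0.4596, -0.1207, 0.1193], 'ft_force': [0.2021, 0.0006, 0.8762], 'moment': [0.1278, 0.0114, 0.0122], 'grip_width': 0.0763}
```

Call:
move_arm(
  commands=[
    [-1,-20,0,0,0],
    [-1,-50,0,0,0],
    [-1,-80,0,0,-7],
    [-1,-100,0,30,-14],
    [-1,-100,0,40,-21],
    [-1,-100,0,40,-28],
    [-1,-100,0,40,-28],
  ],
)

```text
time: 16.28
position: [0.4512, -0.0806, 0.22]
tool_rot: [0.641, -0.3, -0.64, -0.3]
ft_force: [-0.6, -0.2, -0.1]
grip_width: 0.0868
```

```bash
python3 st.py w16; python3 - <<'E'
from h import *
c=robot.camera('side');cv2.imwrite('pics/s16.png',cv2.resize(c['image'][160:260,240:340,::-1],None,fx=6,fy=6,interpolation=cv2.INTER_CUBIC))
c=robot.camera('top');cv2.imwrite('pics/t16.png',cv2.resize(c['image'][180:260,270:350,::-1],None,fx=6,fy=6,interpolation=cv2.INTER_CUBIC))
E
```

```text
{'time': 16.2833, 'q': [-0.4213, 0.3471, 1.8687, -0.0001, 0.9246, 2.0249], 'position': [0.4512, -0.0806, 0.22], 'ft_force': [-0.5808, -0.155, -0.1401], 'moment': [0.1955, 0.0518, -0.0285], 'grip_width': 0.0868}
```

View pics/w16.png

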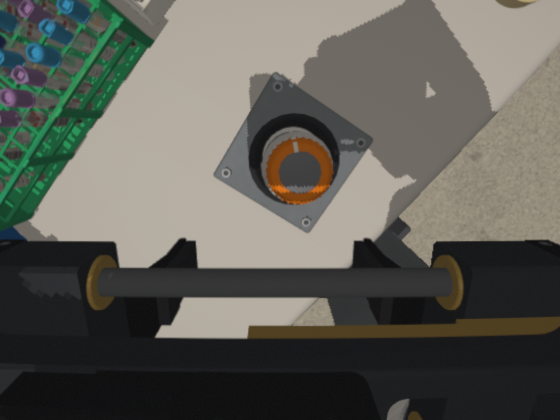

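View pics/s16.png

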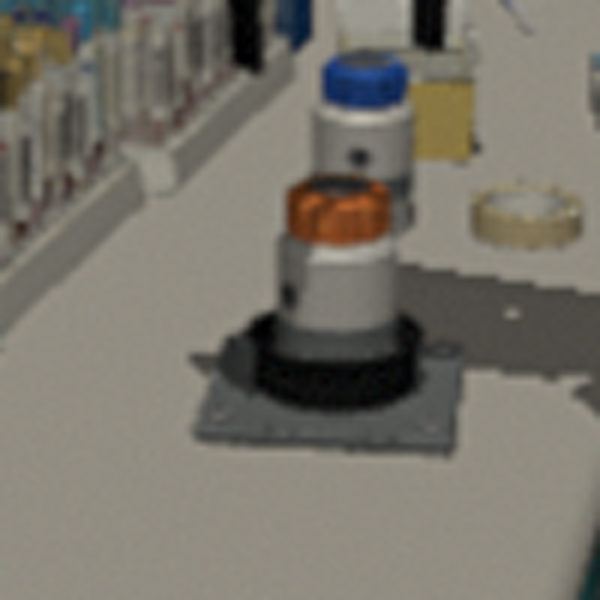

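```bash
python3 - <<'E'
from h import *
im=cv2.imread('pics/w16.png');cv2.imwrite('pics/w16z.png',cv2.resize(im[105:225,235:355],None,fx=5,fy=5,interpolation=cv2.INTER_CUBIC))
c=robot.camera('wrist');T=np.load('w16.npz')['T']
h=cv2.cvtColor(im,cv2.COLOR_BGR2HSV);m=cv2.inRange(h,(3,120,60),(20,255,255));m[235:]=0;N,l,s,ce=cv2.connectedComponentsWithStats(m)
i=1+np.argmax(s[1:,4]);pts=np.argwhere(l==i)[:,::-1].astype(np.float32);hull=cv2.convexHull(pts)
print(s[i],cv2.minEnclosingCircle(hull))
E
```

```text
[ 266  137   68   68 2068] ((299.2984313964844, 171.02964782714844), 34.2748908996582)
```

View pics/w16z.png

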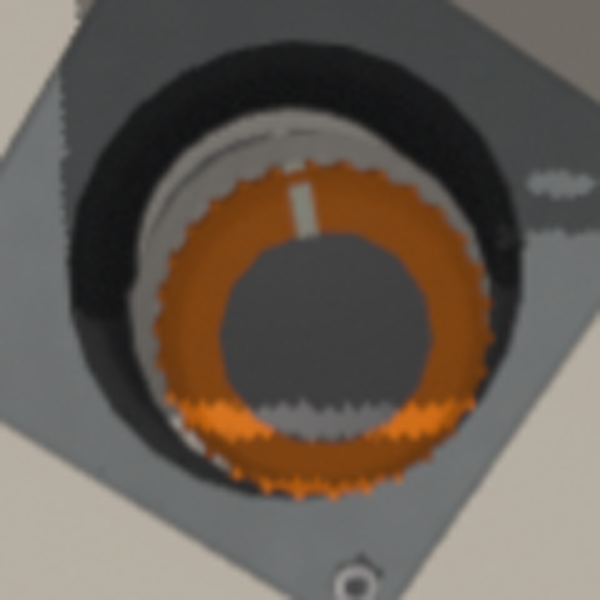

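```bash
python3 - <<'E'
from h import *
c=robot.camera('wrist');T=np.load('w16.npz')['T']
f=lambda zs:np.array(zs,float)/5+[235,105]
for z in (.105,.117,.125):
  P=onz(c,T,[[299.3-34.3,171],[299.3+34.3,171],[299.3,171-34.3],[299.3,171+34.3]],z)
  print(z,P.mean(0),np.linalg.norm(P[0]-P[1]),np.linalg.norm(P[2]-P[3]))
ctr=onz(c,T,f([(326,336)]),.117)[0];
p=onz(c,T,f([(303,210)]),.117)[0]; print('top disc ctr',ctr,'cap line',p,np.degrees(np.arctan2(p[1]-ctr[1],p[0]-ctr[0])))
q=onz(c,T,f([(292,165)]),.093)[0]
for cc in (ctr[:2],np.array([.4595,-.121])): print('can line',q,np.linalg.norm(q[:2]-cc),np.degrees(np.arctan2(q[1]-cc[1],q[0]-cc[0])),np.degrees(np.arctan2(p[1]-cc[1],p[0]-cc[0])))
s=robot.camera('side');Ts=camT(s)
h=cv2.cvtColor(s['image'],cv2.COLOR_RGB2HSV);m=cv2.inRange(h,(3,130,60),(18,255,255))
m[:,:280]=0;m[:,310:]=0;N,l,st,ce=cv2.connectedComponentsWithStats(m);i=1+np.argmax(st[1:,4]);print(st[i])
th=np.linspace(0,2*np.pi,100)
for dz in (0,.008):
  A=np.vstack([np.c_[ctr[0]+.026*np.cos(th),ctr[1]+.026*np.sin(th),np.full(100,z+dz)] for z in (.093,.117)]);u=proj(s,Ts,A);print(dz,u.min(0),u.max(0))
# check calibration with initial
A=np.vstack([np.c_[.4424+.026*np.cos(th),.176+.026*np.sin(th),np.full(100,z)] for z in (.0842,.1082)]);u=proj(s,Ts,A);print('initial pred',u.min(0),u.max(0),'seen 265 230 286 247')
E
```

```text
0.105 [ 0.45733657 -0.11925984  0.105     ] 0.05550152384341773 0.05576091266631909
0.117 [ 0.45919379 -0.11998594  0.117     ] 0.0528701034706378 0.053117194234210595
0.125 [ 0.46043194 -0.12047     0.125     ] 0.05111582322211795 0.05135471527947166
top disc ctr [ 0.45829657 -0.11998271  0.117     ] cap line [ 0.47354158 -0.13218904  0.117     ] -38.68345471157002
can line [ 0.47743915 -0.13632992  0.093     ] 0.02517280033006822 -40.49637027439536 -38.68345471157002
can line [ 0.47743915 -0.13632992  0.093     ] 0.02359702880860299 -40.51558558186241 -38.54961173818604
[288 190  17  11 139]
0 [288.01658741 187.74803697] [305.37905945 200.83133389]
0.008 [288.04380566 185.25893356] [305.44399481 198.29277359]
initial pred [264.55918445 227.68087345] [286.30411051 245.76394719] seen 265 230 286 247
```

View pics/t16.png

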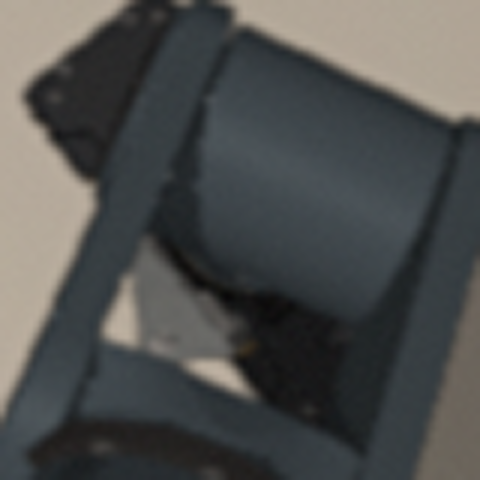

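Call:
move_arm(
  commands=[
    [-1,0,-30,0,0],
    [-1,0,-60,0,0],
    [-1,0,-80,0,0],
    [-1,0,-80,0,0],
    [-1,0,-80,0,0],
  ],
)

```text
time: 17.0
position: [0.5132, -0.0299, 0.2189]
tool_rot: [-0.64, 0.301, 0.64, 0.3]
ft_force: [-0.1, -0.7, -0.3]
grip_width: 0.0871
```

```bash
python3 st.py w17
```

```text
{'time': 17.0, 'q': [-0.2756, 0.4191, 1.7387, -0.0005, 0.9848, 2.1733], 'position': [0.5132, -0.0299, 0.2189], 'ft_force': [-0.1181, -0.6701, -0.2945], 'moment': [0.0789, -0.0122, -0.0239], 'grip_width': 0.0871}
```

Call:
move_arm(
  commands=[
    [-1,0,40,0,0],
    [-1,0,80,0,0],
    [-1,0,120,0,0],
    [-1,0,160,0,0],
    [-1,0,160,0,0],
    [-1,0,160,0,0],
  ],
)

```text
time: 17.55
position: [0.3875, -0.1335, 0.2195]
tool_rot: [-0.638, 0.303, 0.639, 0.303]
ft_force: [0.4, -0.1, -0.3]
grip_width: 0.0871
```

```bash
python3 st.py w18; python3 - <<'E'
from h import *
a=cv2.imread('pics/w17.png');b=cv2.imread('pics/w18.png')
cv2.imwrite('pics/w1718.png',np.hstack([a[:240],b[:240]])[:, :][:, 0:1120])
def seg(im):
    h=cv2.cvtColor(im,cv2.COLOR_BGR2HSV);m=cv2.inRange(h,(3,120,60),(20,255,255));m[238:]=0;N,l,s,ce=cv2.connectedComponentsWithStats(m);i=1+np.argmax(s[1:,4]);return s[i]
for n,im in (('17',a),('18',b)):
    s=seg(im);print(n,s);x,y,w,h,_=s;x0=max(0,x-45);y0=max(0,y-45)
    cv2.imwrite('pics/w%sz.png'%n,cv2.resize(im[y0:y0+150,x0:x0+160],None,fx=4,fy=4,interpolation=cv2.INTER_CUBIC));print(x0,y0)
E
```

```text
{'time': 17.55, 'q': [-0.6061, 0.2874, 1.977, -0.0001, 0.8785, 1.8502], 'position': [0.3875, -0.1335, 0.2195], 'ft_force': [0.4413, -0.0791, -0.2816], 'moment': [0.0731, 0.0599, 0.0114], 'grip_width': 0.0871}
17 [ 363  138   72   67 2280]
318 93
18 [ 159  137   70   68 2196]
114 92
```

View pics/w17z.png

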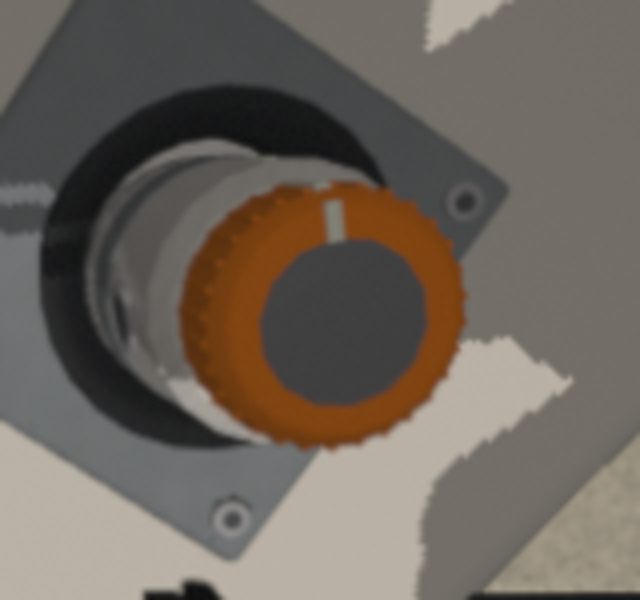

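View pics/w18z.png

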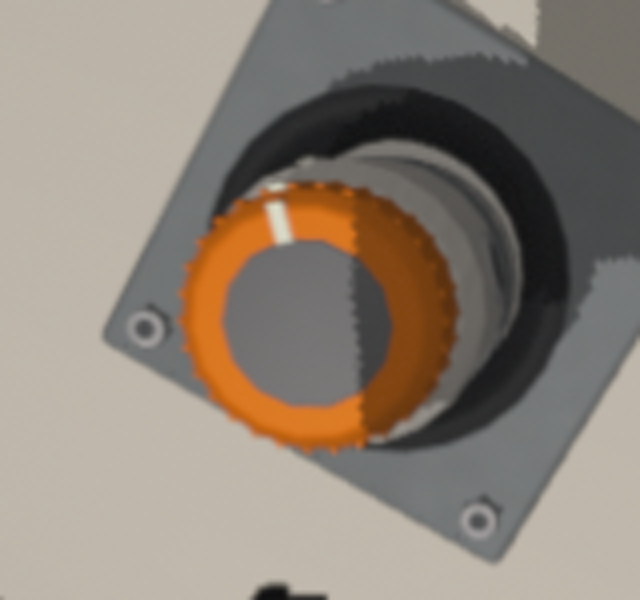

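```bash
python3 - <<'E'
from h import *
c=robot.camera('wrist');T1=np.load('w17.npz')['T'];T2=np.load('w18.npz')['T']
A=np.array([318,93.]);B=np.array([114,92.])
f=lambda z,o:(np.array(z,float)+.5)/4-.5+o
def tri(a,b):
    (o1,v1),(o2,v2)=ray(c,T1,[f(a,A)]),ray(c,T2,[f(b,B)])
    v1=v1[0]/np.linalg.norm(v1[0]);v2=v2[0]/np.linalg.norm(v2[0])
    M=np.c_[v1,-v2];s=np.linalg.lstsq(M,o2-o1,rcond=None)[0];p,q=o1+s[0]*v1,o2+s[1]*v2
    return ((p+q)/2).round(4),round(np.linalg.norm(p-q)*1000,2)
print('disc',tri((345,321),(307,323)))
print('screw',tri((232,520),(478,521)))
print('capline in',tri((336,238),(287,241)),'out',tri((332,203),(273,203)))
print('canline',tri((322,187),(275,188)))
def pl(z,cap):
    for T,p,o in ((T1,(345,321),A),(T2,(307,323),B)): print(onz(c,T,[f(p,o)],z))
for T,ps,o in ((T1,[(465,202),(232,520)],A),(T2,[(145,328),(478,521)],B)): print('screws',onz(c,T,[f(p,o) for p in ps],.011).round(4).tolist())
E
```

```text
disc (array([ 0.4592, -0.12  ,  0.1195]), np.float64(0.03))
screw (array([ 0.3999, -0.0748,  0.0163]), np.float64(0.38))
capline in (array([ 0.4713, -0.13  ,  0.1184]), np.float64(0.22)) out (array([ 0.4771, -0.1341,  0.1194]), np.float64(0.35))
canline (array([ 0.4792, -0.1358,  0.1153]), np.float64(0.18))
screws [[0.4117, -0.1809, 0.011], [0.3973, -0.0745, 0.011]]
screws [[0.5058, -0.059, 0.011], [0.3995, -0.0732, 0.011]]
```

```bash
python3 - <<'E'
from h import *
b=cv2.imread('pics/w18.png');a=cv2.imread('pics/w17.png')
A=cv2.resize(b[120:160,165:215],None,fx=12,fy=12,interpolation=cv2.INTER_CUBIC)[:, :]
B=cv2.resize(a[120:160,380:430],None,fx=12,fy=12,interpolation=cv2.INTER_CUBIC)
cv2.imwrite('pics/cl.png',cv2.resize(np.hstack([B,A]),(800,320)))
c=robot.camera('wrist')
for n in ('w17','w18'):
  T=np.load(n+'.npz')['T'];print(n)
  for ph in (-20,-24,-28,-33,-39,-45):
    q=np.radians(ph);P=[[.4592+r*np.cos(q),-.120+r*np.sin(q),z] for r,z in ((.026,.094),(.029,.090),(.031,.087),(.031,.08))]
    print(ph,proj(c,T,P).round(1).tolist())
E
```

```text
w17
-20 [[378.6, 141.0], [375.6, 137.6], [373.4, 135.3], [370.9, 135.0]]
-24 [[380.6, 140.0], [377.8, 136.4], [375.8, 134.1], [373.2, 133.8]]
-28 [[382.7, 139.1], [380.0, 135.4], [378.2, 133.0], [375.6, 132.8]]
-33 [[385.4, 138.1], [382.9, 134.4], [381.2, 131.9], [378.6, 131.7]]
-39 [[388.6, 137.3], [386.5, 133.5], [385.0, 131.0], [382.3, 130.8]]
-45 [[391.9, 136.9], [390.1, 133.0], [388.9, 130.5], [386.0, 130.3]]
w18
-20 [[180.5, 140.7], [179.8, 137.3], [179.5, 135.1], [181.8, 134.8]]
-24 [[182.3, 139.6], [181.8, 136.1], [181.6, 133.8], [183.9, 133.6]]
-28 [[184.3, 138.7], [184.0, 135.1], [183.9, 132.7], [186.1, 132.5]]
-33 [[186.8, 137.7], [186.7, 134.0], [186.8, 131.6], [189.0, 131.4]]
-39 [[189.9, 136.8], [190.2, 133.0], [190.5, 130.5], [192.6, 130.4]]
-45 [[193.1, 136.3], [193.7, 132.4], [194.2, 129.9], [196.2, 129.8]]
```

View pics/cl.png

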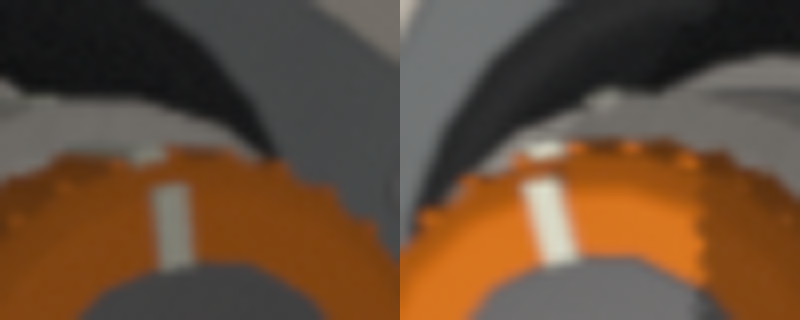

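```bash
python3 - <<'E'
from h import *
c=robot.camera('side');save(c,'sF');print(robot.get_obs()['time'])
for m in ['partner_mid','squeeze_bottle','tape','pen','bucket_cap_mid']:
    for r in robot.regions_of(c,m)[:1]: print(m,round(r['p'],2),r['bbox'])
E
```

```text
17.75
partner_mid 0.53 [294.7, 169.6, 310.2, 198.3]
squeeze_bottle 0.87 [181.5, 261.3, 219.3, 339.7]
tape 0.54 [318.8, 188.8, 339.8, 202.4]
pen 0.57 [233.3, 317.5, 295.1, 324.1]
bucket_cap_mid 0.71 [286.9, 188.8, 305.9, 199.5]
```

View pics/sF.png

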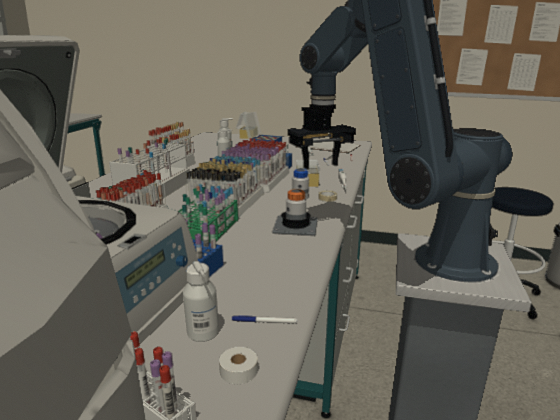

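```bash
python3 -c "
from rig import robot
print(robot.hand_in())"
```

```text
the job is handed in; nothing more can be done
None
```

The orange-capped bucket is seated in the stand with its cap screwed to the stop. I handed the job in at about 17.8 s with the gripper open and clear.

- **Seating:** The wrist camera saw the pin at about 23°, and the can's index line put a pocket already over it, so the can went in with no search turn. The can was held by its wall. The tool stopped at z = 83.7 mm, against 83.8 mm expected for fully down (91.8 mm if it were still on the pin).
- **Cap:** I turned it about 174° clockwise in one grip. The torque stayed near 0.1 N m, then rose to 0.65 and 1.1 N m against the stop. Afterwards the cap line and the can line were both at about -39°.
- **Height:** Two wrist views put the cap top at about 119 mm. The same views read a plate screw about 5 mm too high, so this agrees with the 117 mm expected and not with 125 mm on the pin. The side view, only good to about 3 mm, agrees.
- **Check that disagreed:** While tightening, the can turned about 15° clockwise, more than the ±6° the pocket alone allows. I put this down to the pocket play plus the 2 mm collar play, because the can's axis had moved about 1 mm the matching way and its height had not changed.
- **Other objects:** In the side view the blue-capped bucket, tape, marker and squeeze bottle are where they started, within about 3 pixels.

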